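Lock a test bar in its fixture by pushing the locking pin round an L-shaped slot

ROBOT

A 6-joint arm with a two-finger parallel gripper is mounted at the origin on a cart in front of the work surface, level with it; the furniture and walls round the work are solid. World frame = base frame: x ahead of the robot, y to its left, z up, the work surface at z = 0. Lengths are in m, angles in rad, forces in N, time in s.
With the tool pointing down it reaches from about 0.3 to 1 m from the base axis. Payload 5.1 kg.
Tool frame: the origin (TCP) lies midway between the tips of the shut fingers; the grasp point (between the pads) lies 19 mm behind it (ctrl.pinch_z is the distance from the TCP to the grasp point, in m); z points along the fingers, y is the line along which they close (so a half turn about z gives the same grasp; the last joint's range is limited). The gripper opens to 95 mm and grips with 3 to 60 N. Pads are 20 mm wide; open, the fingers measure 119 mm over their backs; the gripper's body (75 mm by 180 mm) begins 59 mm behind the grasp point.
Start: joints at [-1.383, 0.124, 1.65, -0, 1.367, -0.083], TCP at [0.174, -0.626, 0.215] pointing down, gripper open.
Joint ranges: [-2.61, 2.61], [-1.02, 2.33], [0.03, 2.71], [-1.35, 4.49], [0.32, 2.68], [-2.91, 2.91]. Speed limits (rad/s): [2.57, 2.57, 3.14, 3.14, 3.14, 3.14].

INTERFACE

Orientations are given as a unit quaternion [x, y, z, w].
In Python, from plant import ctrl gives the robot as it stands.
- The arm moves only by the tool play_rows, never from a script. Its argument "deltas" is a list of rows, each an object with "dp": the shift along the tool's x, y, z in m, a list of three; "turn": the turn, a rotation vector about the tool's x, y, z in degrees, a list of three; "gripper": the finger opening in m, from 0 to 0.0951. A call has 1 to 8 rows; each row is the pose to reach, as a shift and turn from the pose commanded when the call began, along the tool's axes at that moment; what a row does not reach only later rows make up. A row lasts 1/8 s, in which the tool goes at most 62.5 mm and 10.7 degrees, less where a joint would pass 70% of its speed; a pose out of reach is approached as far as the arm can. A call with a gripper value outside its range is refused whole. The fingers move at their own pace and stop on an object; "squeeze" is the grip in N (left out, the last holds). Time passes only in rows, so rows that repeat a pose let the fingers close. It gives the time, the measured TCP pose, the force, the opening and the grip force at its end, in the units of the state.
- ctrl.observe(): the state, without advancing time (a new reading comes with each control period).
- ctrl.snapshot(name): name is "scene" or "side" or "wrist"; returns a dict with "frame" (480x640x3 uint8, red, green, blue), "vertical_fov" (degrees; the focal length in pixels is half the picture's height over the tangent of half this angle, whatever the lens; pixels are square), "cx", "cy" (the principal point, pixels), "R" (3x3) and "t" (3): a world point X has camera coordinates R X + t. Camera axes: x right, y down, z forward; pixel columns grow to the right and rows downward; lengths in m; the calibration is good to about 2 mm. A picture is of the moment at which its call begins. There is no depth.
- ctrl.close_job(): hands the job in; it is judged then, once.
Trained networks look in a picture, given as the dict that the camera call returned (one of the last four; its "shot" number tells which), for a name from the list of things; names that differ only in an ending like _2 or _b are one class to them, and where a whole thing is asked for, a point or a joint stands for the part that bears it (a point fixed in the world has none). Each returns a list of dicts, best first, with "p" (0 to 1); they miss things now and then, are a little off and sometimes report something else, mostly with a low value. They report only what shows in the picture. A call takes as long as a camera call. They do not tell look-alikes from the thing itself.
- ctrl.trace(query, picture): "pixels" (480x640 bool, what is visible of it) and "box" ([centre column, centre row, width, height] in pixels, round what is visible of it).
The state is a dict: "time_s": time; "qpos": joint angles; "dq": joint speeds; "tau": joint torques, N m; "eef_pos": TCP position; "tcp_rot": TCP orientation; "ft_force": force on the tool from outside, world axes, zero at the start; "wrist_torque": the same for the moment, N m; "gripper_width": finger opening in m; "grip_force": force on a finger pad.
Only numpy, scipy, OpenCV 4.12 (cv2) and the standard library are available. Lean on these libraries where they do the work, as an engineer would, in place of code of your own. Each camera call takes 0.05 s, during which the arm holds its last target. There are 200 camera calls.

TASK

A printed test bar lies in the fixture. Lock it in: push the red-topped locking pin gently along the long leg of the L-shaped slot, round the corner, and on until it is fully home at the green end of the short leg, where its steel shoulder overhangs the bar. Only push the pin with the fingertips, never grip, lift or tip it; leave the test bar in its groove, and do not disturb the jar and the two vials beside the fixture.

Things in the scene. Friction and masses are not known exactly. Their poses are not given: they have to be found in the camera images.
- fixture: fixed aluminium block, x -48 to +58, y -67 to +59 mm about its origin (on the worktop, z up), flat top 20 mm above the worktop; place varies, yaw within 0.6 rad. An 18 mm wide, 14 mm deep L-shaped slot in its top: long leg along the block's +y at x = -20 mm, then short leg along its +x at y = +30 mm; inner corner bevelled 4 mm. At x = +38 mm the test bar's groove, along y
- slot_start (a point): point at top level (20 mm high) on the centre line of the slot, where the pin's axis is when it is at the very start (red end) of the long leg; fixture frame (-20, -45, 20) mm
- slot_corner (a point): the same for the corner, 75 mm along the fixture's +y from slot_start: pushed along the long leg, the pin stops against the slot wall about here (within 2 mm)
- slot_end (a point): the same for the home (green) end of the short leg, 40 mm along the fixture's +x from slot_corner: the end wall stops the pin about 1.5 mm beyond this point
- pin: loose locking pin, about 0.2 kg; origin at the centre of the shank's foot, 6.5 mm above the worktop, z up along its axis. It slides along the slot at about 1 N and starts in the first 30 mm of the long leg. Not held down: it would come out if lifted. Shank 15 mm diameter, 13.5 mm deep in the slot with 1.5 mm play on each side
- pin_shoulder (a point): centre of the pin's steel shoulder disc, on its axis, half-way up the disc (25 mm above the worktop). The disc, 36 mm diameter, 10 mm thick, slides on the fixture's top, so it spans 20 to 30 mm above the worktop; above it a red grip, 18 mm diameter, up to 52 mm above the worktop
- specimen: loose wooden-coloured dog-bone test bar, 12 x 60 x 8 mm, lying along the fixture's y in the groove, its top 1.5 mm below the fixture's top; origin at the centre of its underside
- jar_red: bystander: white jar with red lid, 42 mm diameter, 55 mm high, behind the fixture (on its +x side); origin at the centre of its underside
- vial_blue: bystander: amber vial with blue cap, 17 mm diameter, 44 mm high, behind the fixture; origin at the centre of its underside
- vial_black: bystander: amber vial with black cap, 17 mm diameter, 44 mm high, behind the fixture; origin at the centre of its underside
There are look-alikes about, which are no part of the job. Of the things that look like the pin, the largest one is meant.

How it is judged:
On the way:
1. the pin has been pushed to the corner of the slot (its axis within 8 mm) (horizontal distance between pin_shoulder and slot_corner below 0.008 m), for 0.05 s.
At the end, for the whole second after the job is handed in: the pin stands upright and at rest at the home end of the short leg (its axis within 5 mm of slot_end), its shoulder down on the fixture, the test bar lies in its groove (within 6 mm of where it was), and the jar and vials stand upright (horizontal distance between pin_shoulder and slot_end below 0.005 m and z of pin_shoulder in the frame of fixture below 0.028 m and angle between pin_shoulder's own z axis and vertical below 0.1 rad and linear speed of pin below 0.01 m/s and z of specimen in the frame of fixture below 0.014 m and distance of specimen from where it was at the start of the episode below 0.006 m and angle between each of jar_red, vial_blue, vial_black's own z axis and vertical below 0.2 rad); the robot touches nothing.
It fails at once if the pin is lifted (more than 6 mm) (height (world z) of pin_shoulder above 0.031 m).
It fails at once if the pin is tipped by more than 0.3 rad (angle between pin_shoulder's own z axis and vertical above 0.3 rad).
It fails at once if the test bar is lifted or pushed out of its groove (distance of specimen from where it was at the start of the episode above 0.01 m or height (world z) of specimen above 0.018 m).
It fails at once if the jar or a vial is moved by more than 15 mm (distance of any of jar_red, vial_blue, vial_black from where it was at the start of the episode above 0.015 m).
It fails at once if the pin is gripped or pushed hard (the fingers press on it with more than 35 N) (contact force between the fingers and pin above 35 N).
It also fails if it takes over 48 s, if anything falls off the work surface, if the arm or the gripper's body presses on something with over 40 N, if the wrist force passes 120 N, or if a joint passes its speed limit or range.

## Working session

There is one attempt and no reset: what is moved stays moved. The work goes in short steps, Python scripts to look and compute and a tool call to move; the robot and the scene stay as the last step left them, time stands still between calls to the robot, and variables do not carry over. Pictures are saved under pics/ and viewed, at most 10 in all, crops included, and the job is handed in when it is done.

Besides the shell and the picture viewer there is one more tool, called as name(argument=value, ...) on one line, values as JSON. play_rows: Moves the arm, as the interface text tells. Its arguments: {"type":"object","properties":{"deltas":{"type":"array"},"squeeze":{"type":"number"}},"required":["deltas"]}

```bash
mkdir -p pics; ls; python3 - <<'E'
from plant import ctrl
import cv2,numpy as np
ims=[]
for n in("scene","side"):
    s=ctrl.snapshot(n); ims.append(s["frame"]); print(n,s["vertical_fov"],s["cx"],s["cy"],np.round(s["R"],3).tolist(),np.round(s["t"],3))
    cv2.imwrite(f"pics/{n}0.png",s["frame"][:,:,::-1])
    for q in("fixture","pin","specimen","jar_red","vial_blue","vial_black"):
        print(q,[(round(d["p"],2),np.round(d["box"]).tolist()) for d in ctrl.trace(q,s)])
print(ctrl.observe())
E
```

```text
pics
scene 43.55147437593763 320.51698914933195 242.14619399467665 [[0.869, -0.495, 0.019], [-0.21, -0.402, -0.891], [0.449, 0.77, -0.453]] [-0.487  0.212  0.57 ]
fixture [(0.97, [318.0, 293.0, 105.0, 72.0])]
pin [(0.74, [363.0, 330.0, 17.0, 22.0]), (0.65, [309.0, 284.0, 24.0, 25.0]), (0.56, [302.0, 351.0, 24.0, 33.0])]
specimen []
jar_red [(0.74, [370.0, 265.0, 31.0, 48.0])]
vial_blue [(0.71, [349.0, 255.0, 13.0, 29.0])]
vial_black [(0.81, [385.0, 284.0, 11.0, 32.0])]
side 47.987582560863096 325.208398586508 238.65021140766675 [[0.989, -0.146, 0.021], [-0.079, -0.642, -0.762], [0.125, 0.752, -0.647]] [-0.575  0.153  0.753]
fixture [(0.64, [322.0, 290.0, 76.0, 72.0])]
pin [(0.73, [304.0, 286.0, 25.0, 26.0]), (0.73, [334.0, 346.0, 25.0, 21.0]), (0.63, [265.0, 355.0, 22.0, 20.0])]
specimen [(0.6, [339.0, 279.0, 15.0, 26.0])]
jar_red [(0.75, [376.0, 274.0, 28.0, 44.0])]
vial_blue [(0.65, [370.0, 253.0, 10.0, 20.0]), (0.32, [323.0, 289.0, 77.0, 65.0])]
vial_black [(0.55, [382.0, 299.0, 12.0, 26.0])]
{'time_s': 0.7, 'qpos': array([-1.38260381e+00,  1.23780748e-01,  1.65029347e+00, -9.93190415e-06,
        1.36751192e+00, -8.25754332e-02]), 'dq': array([ 1.07958961e-03,  6.59829459e-05,  1.00162888e-03, -4.21796151e-05,
       -7.88848008e-04,  1.20873307e-03]), 'tau': array([ 2.88387946e-04, -4.17442453e+01, -3.60135269e+01,  7.74824037e-02,
        4.27883375e-02, -4.29913129e-06]), 'eef_pos': array([ 0.17383876, -0.62630975,  0.21467255]), 'tcp_rot': array([ 9.90849443e-01,  1.34971778e-01, -4.68513728e-06,  3.50663742e-06]), 'ft_force': array([-0.24242992,  0.20633085,  0.73960232]), 'wrist_torque': array([0.00164152, 0.02518636, 0.04304838]), 'grip_force': 0.0, 'gripper_width': 0.09524309306949932}
```

```bash
python3 - <<'E'
import cv2,numpy as np
a=cv2.imread("pics/scene0.png")[225:385,240:440]; b=cv2.imread("pics/side0.png")[225:385,225:425]
cv2.imwrite("pics/crop0.png",np.vstack([cv2.resize(x,(600,300) if 0 else (375*1,300),interpolation=cv2.INTER_CUBIC) for x in(a,b)]))
cv2.imwrite("pics/a.png",cv2.resize(a,None,fx=3.75,fy=3.75,interpolation=cv2.INTER_CUBIC))
cv2.imwrite("pics/b.png",cv2.resize(b,None,fx=3.75,fy=3.75,interpolation=cv2.INTER_CUBIC))
E
```

```text
(no output)
```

View pics/a.png

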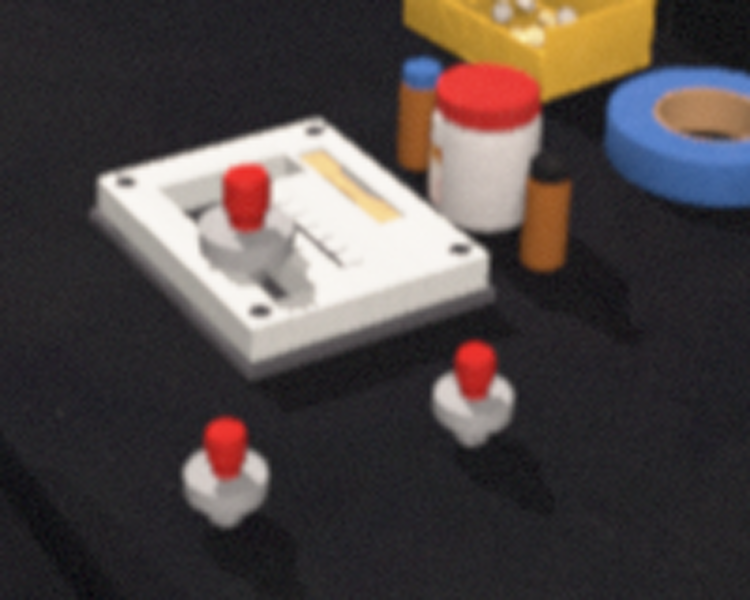

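View pics/b.png

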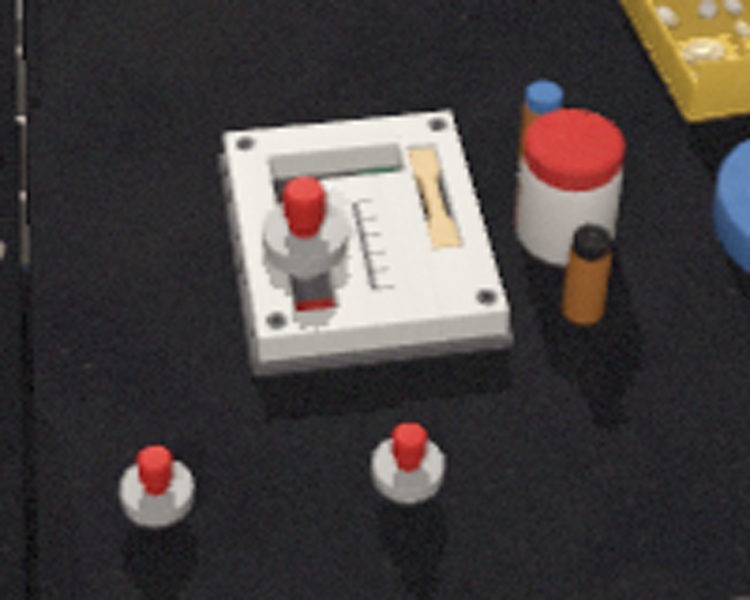

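The pictures show the fixture with the pin (scene crop ≈(245,240), side crop ≈(305,240)) in the middle of the long leg. The two smaller look-alike pins stand in front of it and the jar and vials to its right. I'll fit the fixture pose from the top corners.

```bash
cat > h.py <<'E'
import numpy as np
from scipy.optimize import least_squares
def proj(s,X):
    f=240/np.tan(np.radians(s["vertical_fov"])/2); c=np.asarray(X)@np.asarray(s["R"]).T+s["t"]
    return np.c_[f*c[:,0]/c[:,2]+s["cx"],f*c[:,1]/c[:,2]+s["cy"]]
def ray(s,uv,z):
    f=240/np.tan(np.radians(s["vertical_fov"])/2);R=np.asarray(s["R"])
    d=R.T@[(uv[0]-s["cx"])/f,(uv[1]-s["cy"])/f,1];o=-R.T@s["t"];return o+d*(z-o[2])/d[2]
def fx(p,P):
    c,s=np.cos(p[2]),np.sin(p[2]);P=np.asarray(P,float)
    return np.c_[p[0]+c*P[:,0]-s*P[:,1],p[1]+s*P[:,0]+c*P[:,1],P[:,2]]
E
python3 - <<'E'
from plant import ctrl
from h import *
import cv2
C=np.array([[-48,59,20],[58,59,20],[58,-67,20],[-48,-67,20]])/1e3
S=ctrl.snapshot("scene");T=ctrl.snapshot("side")
a=np.array([[97,180],[320,118],[490,255],[250,328]])/3.75+[240,225]
b=np.array([[224,133],[450,112],[510,315],[252,347]])/3.75+[225,225]
r=lambda p:np.r_[proj(S,fx(p,C))-a,proj(T,fx(p,C))-b].ravel()
x0=[*ray(S,a.mean(0),.02)[:2],0]
o=least_squares(r,x0);print(o.x,np.round(o.fun,1))
p=o.x
# pin: disc centre & grip top from masks
for s,uv in((S,(309,284)),(T,(304,286))):
    m=[d for d in ctrl.trace("pin",s) if np.hypot(*(np.array(d["box"][:2])-uv))<8][0]["pixels"]
    f=s["frame"].astype(int);red=(f[...,0]>120)&(f[...,1]<70)&m
    v,u=np.nonzero(red);
    g=ray(s,(u.mean(),v.mean()),.042);print("grip mean",g, "top row",v.min(),v.max())
    c,sn=np.cos(p[2]),np.sin(p[2]);d=g[:2]-p[:2];print("in fixture",c*d[0]+sn*d[1],-sn*d[0]+c*d[1])
for n,z in(("jar_red",.0275),("vial_blue",.022),("vial_black",.022)):
    for s in(S,T):
        d=ctrl.trace(n,s)
        if d: print(n,ray(s,d[0]["box"][:2],z)[:2])
print(fx(p,np.array([[-20,-45,20],[-20,30,20],[20,30,20]])/1e3))
w=ctrl.snapshot("wrist");print(w["vertical_fov"]);cv2.imwrite("pics/w0.png",w["frame"][:,:,::-1])
e=ctrl.observe();from scipy.spatial.transform import Rotation as Rn
print("tool axes in world\n",Rn.from_quat(e["tcp_rot"]).as_matrix().round(3))
print("wrist cam pos",-np.asarray(w["R"]).T@w["t"],np.round(w["R"],2))
E
```

```text
[0.57228796 0.04165161 0.01518397] [-1.2 -0.6  1.8 -0.6  3.9  1.   0.7  2.5 -3.2 -2.1  0.3 -2.4  0.3 -0.6
 -1.9 -1.4]
grip mean [0.5507328  0.02716405 0.042     ] top row 270 285
in fixture -0.021772647171545655 -0.014158606422596282
grip mean [0.55329254 0.01941754 0.042     ] top row 276 287
in fixture -0.019330820215984784 -0.0219430929715753
jar_red [0.66667535 0.04038328]
jar_red [0.6660892  0.03506289]
vial_blue [0.66086585 0.08361043]
vial_blue [0.67225241 0.09833289]
vial_black [ 0.66064918 -0.00792636]
vial_black [ 0.66720713 -0.00872424]
[[ 0.55297352 -0.00364687  0.02      ]
 [ 0.55183476  0.07134448  0.02      ]
 [ 0.59183015  0.07195182  0.02      ]]
59.51671987060104
tool axes in world
 [[ 0.964  0.268 -0.   ]
 [ 0.268 -0.964  0.   ]
 [-0.    -0.    -1.   ]]
wrist cam pos [ 0.25345593 -0.60573968  0.38422859] [[ 0.27 -0.96 -0.  ]
 [-0.92 -0.26  0.29]
 [-0.28 -0.08 -0.96]]
```

play_rows(deltas=[{"dp":[0.02,-0.017,0],"turn":[0,0,1],"gripper":0},{"dp":[0.06,-0.052,0],"turn":[0,0,3],"gripper":0},{"dp":[0.105,-0.091,0],"turn":[0,0,5],"gripper":0},{"dp":[0.15,-0.13,0],"turn":[0,0,7],"gripper":0},{"dp":[0.195,-0.169,0],"turn":[0,0,9],"gripper":0},{"dp":[0.24,-0.208,0],"turn":[0,0,11],"gripper":0},{"dp":[0.285,-0.247,0],"turn":[0,0,13],"gripper":0},{"dp":[0.33,-0.286,0],"turn":[0,0,14.5],"gripper":0}])

```text
time_s: 2.25
eef_pos: [0.4161, -0.2608, 0.215]
tcp_rot: [1.0, 0.008, 0.0, 0.0]
ft_force: [0.9, -1.2, -1.2]
gripper_width: 0.0202
grip_force: 0.0
```

play_rows(deltas=[{"dp":[0.03,-0.045,0],"turn":[0,0,0],"gripper":0},{"dp":[0.06,-0.09,0],"turn":[0,0,0],"gripper":0},{"dp":[0.09,-0.135,0],"turn":[0,0,0],"gripper":0},{"dp":[0.115,-0.17,0],"turn":[0,0,0],"gripper":0},{"dp":[0.132,-0.19,0],"turn":[0,0,0],"gripper":0},{"dp":[0.138,-0.198,0],"turn":[0,0,0],"gripper":0},{"dp":[0.138,-0.198,0],"turn":[0,0,0],"gripper":0}])

```text
time_s: 3.12
eef_pos: [0.5497, -0.0621, 0.2146]
tcp_rot: [1.0, 0.009, -0.0, 0.0]
ft_force: [0.1, 0.3, -0.6]
gripper_width: 0.0003
grip_force: 0.0
```

```bash
python3 - <<'E'
from plant import ctrl
from h import *
import cv2,pickle
w=ctrl.snapshot("wrist");cv2.imwrite("pics/w1.png",w["frame"][:,:,::-1]);pickle.dump(w,open("w1.pkl","wb"))
print(ctrl.observe()["eef_pos"],ctrl.observe()["tcp_rot"])
print([(d["p"],d["box"]) for d in ctrl.trace("pin",w)])
C=np.array([[-48,59,20],[58,59,20],[58,-67,20],[-48,-67,20]])/1e3
print(proj(w,fx([.57229,.04165,.0152],C)))
E
```

```text
[ 0.5494519  -0.06252422  0.21457914] [ 9.99961746e-01  8.74250655e-03 -2.20859441e-04  1.63741752e-04]
[(0.78, [343.6, 169.3, 27.9, 33.2]), (0.75, [339.8, 268.0, 28.3, 29.7]), (0.6, [213.3, 195.9, 44.3, 40.9])]
[[133.06288036 228.77023985]
 [117.31952232 106.15837581]
 [269.12771417 106.51872472]
 [272.52971181 229.07964108]]
```

View pics/w1.png

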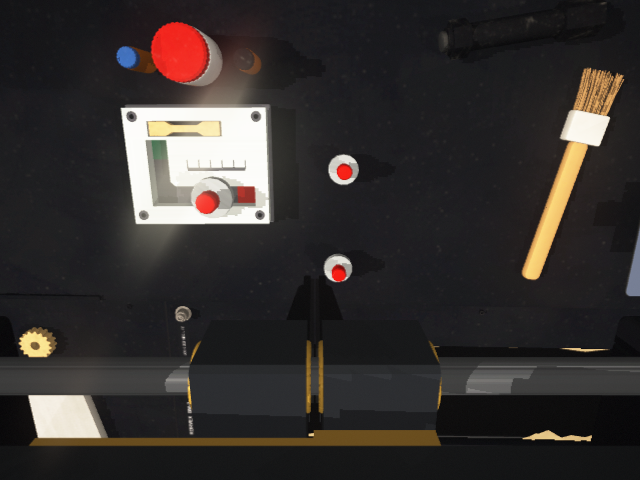

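The wrist view shows the fixture from (121,105) to (271,223), the pin disc at (212,197), and the green end at (158,150). The look-alikes at (343,170) and (338,268) are off the fixture. I'll refine with a quadrilateral fit.

```bash
python3 - <<'E'
from h import *
import cv2,pickle
w=pickle.load(open("w1.pkl","rb"));f=w["frame"]
m=(f.min(2)>175).astype(np.uint8);m[:95]=0;m[240:]=0;m[:,:100]=0;m[:,290:]=0
c=max(cv2.findContours(m,0,2)[0],key=cv2.contourArea);h=cv2.convexHull(c)
q=cv2.approxPolyDP(h,6,True)[:,0].astype(float);print(q)
C=np.array([[-48,59,20],[58,59,20],[58,-67,20],[-48,-67,20]])/1e3
p=np.array([.57229,.04165,.0152]);g=proj(w,fx(p,C));q=np.array([q[np.hypot(*(q-x).T).argmin()] for x in g])
o=least_squares(lambda p:(proj(w,fx(p,C))-q).ravel(),p);p=o.x;print("fixture",p,o.fun.round(1))
red=((f[...,0]>150)&(f[...,1]<70)).astype(np.uint8)
# pin disc: grey circle at z=.03
loc=lambda X:(lambda d:(1e3*(np.cos(p[2])*d[0]+np.sin(p[2])*d[1]),1e3*(-np.sin(p[2])*d[0]+np.cos(p[2])*d[1])))(X[:2]-p[:2])
v,u=np.nonzero(red[185:215,192:222]);g=ray(w,(u.mean()+192,v.mean()+185),.050);print("grip",g,loc(g))
g=ray(w,(212.3,196.5),.03);print("disc",g,loc(g))
P=np.array([[-20,-45,20],[-20,30,20],[20,30,20]])/1e3
print(fx(p,P))
im=f[:,:,::-1].copy()
im=cv2.resize(im[90:240,100:300],None,fx=4,fy=4,interpolation=cv2.INTER_CUBIC)
L=np.array([[-29,-54,20],[-29,39,20],[29,39,20],[29,21,20],[-11,21,20],[-11,-54,20],[-48,-67,20],[58,-67,20],[58,59,20],[-48,59,20]])/1e3
cv2.polylines(im,[((proj(w,fx(p,L))-[100,90]+.5)*4).astype(int)],True,(255,0,255),1)
t=np.linspace(0,6.28,40);
c0=g; D=np.c_[c0[0]+.018*np.cos(t),c0[1]+.018*np.sin(t),0*t+.03]
cv2.polylines(im,[((proj(w,D)-[100,90]+.5)*4).astype(int)],True,(0,160,0),1)
cv2.imwrite("pics/w1c.png",im)
E
```

```text
[[265. 108.]
 [267. 223.]
 [136. 223.]
 [121. 108.]]
fixture [0.57364799 0.04219869 0.01527421] [-3.7  4.3 -4.5 -3.6  3.4 -3.2  4.9  4.6]
grip [0.55443318 0.02344417 0.05      ] (np.float64(-19.49901190096493), np.float64(-18.4588585873084))
disc [0.55650168 0.02431802 0.03      ] (np.float64(-17.417409702658656), np.float64(-17.616703295152504))
[[ 0.55433763 -0.00310153  0.02      ]
 [ 0.55319211  0.07188972  0.02      ]
 [ 0.59318744  0.07250067  0.02      ]]
```

View pics/w1c.png

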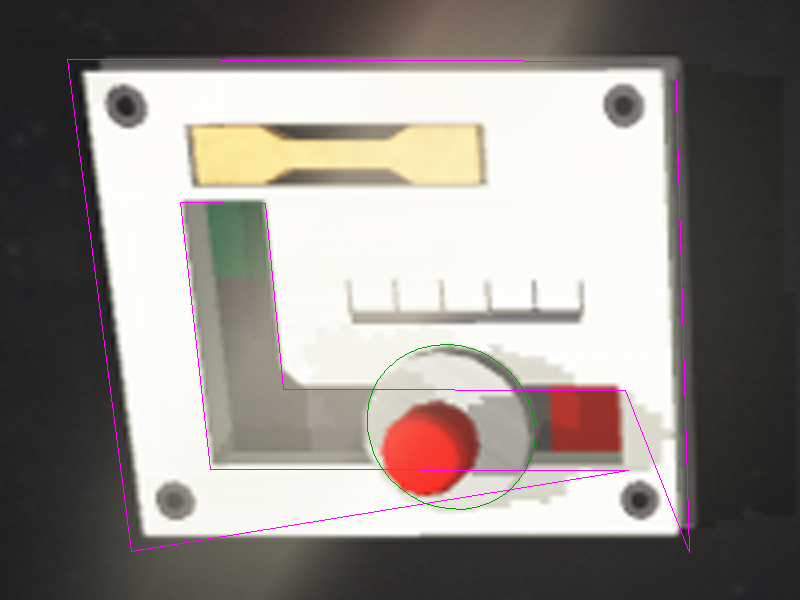

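play_rows(deltas=[{"dp":[0.004,-0.025,0.02],"turn":[0,0,0],"gripper":0},{"dp":[0.006,-0.04,0.06],"turn":[0,0,0],"gripper":0},{"dp":[0.006,-0.04,0.1],"turn":[0,0,0],"gripper":0},{"dp":[0.006,-0.04,0.14],"turn":[0,0,0],"gripper":0},{"dp":[0.006,-0.04,0.165],"turn":[0,0,0],"gripper":0},{"dp":[0.006,-0.04,0.18],"turn":[0,0,0],"gripper":0},{"dp":[0.006,-0.04,0.19],"turn":[0,0,0],"gripper":0},{"dp":[0.006,-0.04,0.19],"turn":[0,0,0],"gripper":0}])

```text
time_s: 4.22
eef_pos: [0.555, -0.0222, 0.0247]
tcp_rot: [1.0, 0.009, -0.0, 0.0]
ft_force: [0.5, -0.2, 1.2]
gripper_width: 0.0004
grip_force: 0.0
```

play_rows(deltas=[{"dp":[0,-0.006,0],"turn":[0,0,0],"gripper":0},{"dp":[0,-0.011,0],"turn":[0,0,0],"gripper":0},{"dp":[0,-0.015,0],"turn":[0,0,0],"gripper":0},{"dp":[0,-0.019,0],"turn":[0,0,0],"gripper":0},{"dp":[0,-0.023,0],"turn":[0,0,0],"gripper":0},{"dp":[0,-0.027,0],"turn":[0,0,0],"gripper":0},{"dp":[0,-0.031,0],"turn":[0,0,0],"gripper":0},{"dp":[0,-0.035,0],"turn":[0,0,0],"gripper":0}])

```text
time_s: 5.22
eef_pos: [0.5545, 0.0131, 0.0246]
tcp_rot: [1.0, 0.009, -0.0, 0.0]
ft_force: [-0.9, -1.0, -0.4]
gripper_width: 0.0002
grip_force: 0.7
```

play_rows(deltas=[{"dp":[0,-0.004,0],"turn":[0,0,0],"gripper":0},{"dp":[0,-0.008,0],"turn":[0,0,0],"gripper":0},{"dp":[0,-0.012,0],"turn":[0,0,0],"gripper":0},{"dp":[0,-0.015,0],"turn":[0,0,0],"gripper":0},{"dp":[0,-0.018,0],"turn":[0,0,0],"gripper":0},{"dp":[0,-0.02,0],"turn":[0,0,0],"gripper":0},{"dp":[0,-0.02,0],"turn":[0,0,0],"gripper":0}])

```text
time_s: 6.1
eef_pos: [0.5541, 0.0334, 0.0247]
tcp_rot: [1.0, 0.009, -0.0, -0.0]
ft_force: [0.5, 0.8, -0.4]
gripper_width: 0.0006
grip_force: 0.0
```

```bash
python3 - <<'E'
from plant import ctrl
from h import *
import cv2
w=ctrl.snapshot("wrist");s=ctrl.snapshot("side")
b=s["frame"][225:325,265:385,::-1]
p=[.57365,.0422,.0153];P=np.array([[-20,-45,20],[-20,30,20],[20,30,20]])/1e3
for d in ctrl.trace("pin",s): print(d["p"],d["box"],ray(s,d["box"][:2],.036))
im=np.hstack([cv2.resize(w["frame"][:,:,::-1],(400,300)),cv2.resize(b,(400,333),interpolation=cv2.INTER_CUBIC)[:300]])
cv2.imwrite("pics/c2.png",im)
E
```

```text
0.77 [333.5, 347.6, 18.0, 21.8] [ 0.57637526 -0.10323928  0.036     ]
0.52 [267.8, 355.1, 21.5, 18.4] [ 0.48823555 -0.10419502  0.036     ]
```

View pics/c2.png

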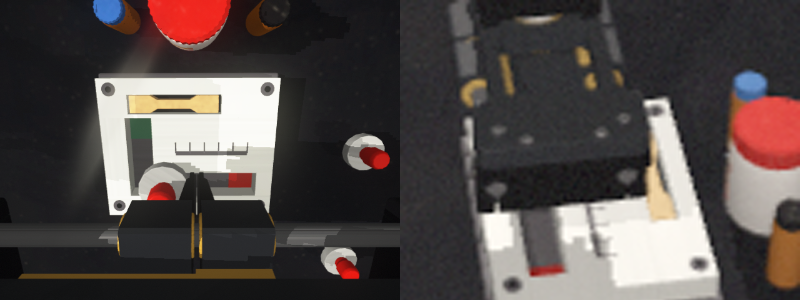

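The pin disc (wrist half, ≈(162,183)) touches the fingertips. It looks about 15 mm short of the corner, so the tips are thin and I'll keep pushing.

play_rows(deltas=[{"dp":[0,-0.003,0],"turn":[0,0,0],"gripper":0},{"dp":[0,-0.006,0],"turn":[0,0,0],"gripper":0},{"dp":[0,-0.008,0],"turn":[0,0,0],"gripper":0},{"dp":[0,-0.01,0],"turn":[0,0,0],"gripper":0},{"dp":[0,-0.01,0],"turn":[0,0,0],"gripper":0}])

```text
time_s: 6.88
eef_pos: [0.5539, 0.0434, 0.0246]
tcp_rot: [1.0, 0.009, -0.0, -0.0]
ft_force: [0.5, -0.4, -0.3]
gripper_width: 0.0003
grip_force: 0.1
```

```bash
cat > look.py <<'E'
from plant import ctrl
from h import *
import cv2,sys
w=ctrl.snapshot("wrist");f=w["frame"];p=[.57365,.0422,.0153]
def disc(c,z): 
    t=np.linspace(0,6.28,60);return np.c_[c[0]+.018*np.cos(t),c[1]+.018*np.sin(t),0*t+z]
im=f[:,:,::-1].copy();r=lambda X:((proj(w,X)+.5)*16).astype(int)
P=fx(p,np.array([[-20,30,20],[20,30,20]])/1e3)
x0,y0=proj(w,P).mean(0).astype(int)-[120,90];x0=max(x0,0);y0=max(y0,0)
im=cv2.resize(im[y0:y0+180,x0:x0+240],None,fx=3,fy=3,interpolation=cv2.INTER_CUBIC)
for c,col in((P[0],(0,0,255)),(P[1],(0,160,0))):
    cv2.polylines(im,[((proj(w,disc(c,.03))-[x0,y0]+.5)*3).astype(int)],True,col,1)
cv2.imwrite(sys.argv[1],im)
E
python3 look.py pics/c3.png
```

```text
(no output)
```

View pics/c3.png

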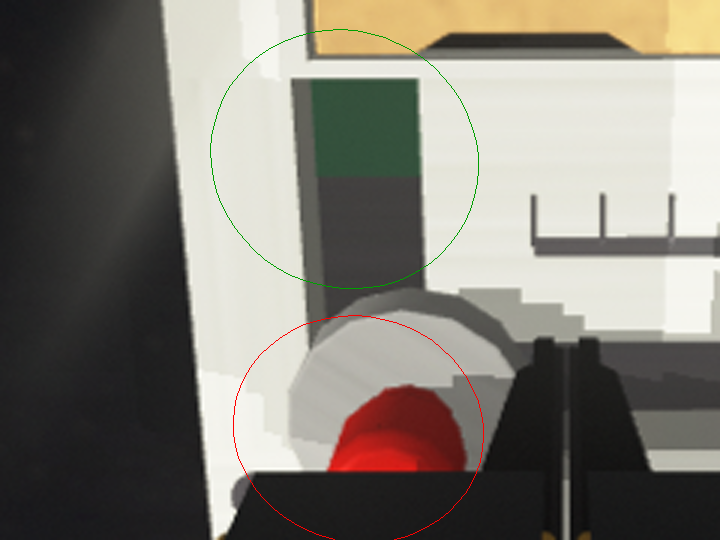

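The disc's left edge (≈288) is about 50 px (7–8 mm) short of the corner circle (≈235).

play_rows(deltas=[{"dp":[0,-0.002,0],"turn":[0,0,0],"gripper":0},{"dp":[0,-0.004,0],"turn":[0,0,0],"gripper":0},{"dp":[0,-0.005,0],"turn":[0,0,0],"gripper":0},{"dp":[0,-0.006,0],"turn":[0,0,0],"gripper":0},{"dp":[0,-0.006,0],"turn":[0,0,0],"gripper":0}])

```text
time_s: 7.55
eef_pos: [0.5538, 0.0492, 0.0247]
tcp_rot: [1.0, 0.009, -0.0, -0.0]
ft_force: [-0.1, -0.1, 0.4]
gripper_width: 0.0004
grip_force: 0.3
```

play_rows(deltas=[{"dp":[0,-0.0007,0],"turn":[0,0,0],"gripper":0},{"dp":[0,-0.0013,0],"turn":[0,0,0],"gripper":0},{"dp":[0,-0.0013,0],"turn":[0,0,0],"gripper":0}])

```text
time_s: 7.92
eef_pos: [0.5538, 0.0504, 0.0247]
tcp_rot: [1.0, 0.009, 0.0, -0.0]
ft_force: [-0.6, -0.9, -0.1]
gripper_width: 0.0003
grip_force: 0.4
```

play_rows(deltas=[{"dp":[0,-0.0007,0],"turn":[0,0,0],"gripper":0},{"dp":[0,-0.0013,0],"turn":[0,0,0],"gripper":0},{"dp":[0,-0.0013,0],"turn":[0,0,0],"gripper":0}])

```text
time_s: 8.3
eef_pos: [0.5538, 0.0517, 0.0247]
tcp_rot: [1.0, 0.009, -0.0, -0.0]
ft_force: [0.3, -0.8, 0.2]
gripper_width: 0.0007
grip_force: 0.4
```

```bash
python3 look.py pics/c4.png; python3 -c "
from plant import ctrl;print(ctrl.observe()['ft_force'])"
```

```text
[ 0.41238564 -1.51604086  0.52575334]
```

View pics/c4.png

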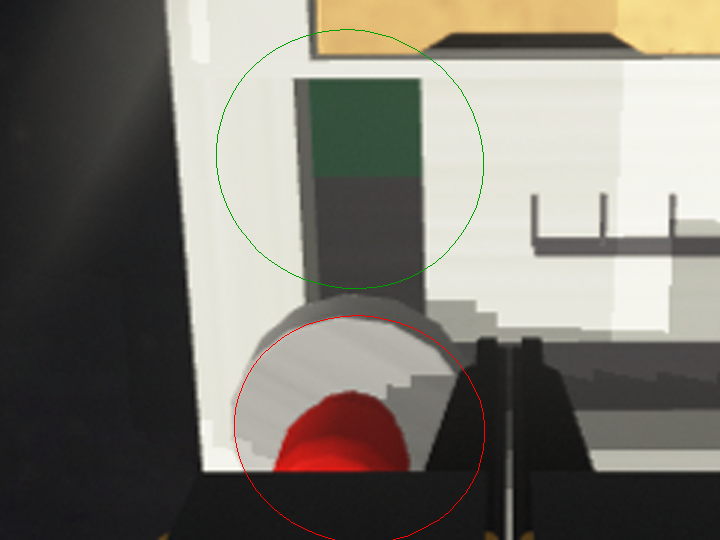

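The disc top's left edge (≈235) now lies on the corner circle. One more small nudge to the wall.

play_rows(deltas=[{"dp":[0,-0.0006,0],"turn":[0,0,0],"gripper":0},{"dp":[0,-0.001,0],"turn":[0,0,0],"gripper":0},{"dp":[0,-0.001,0],"turn":[0,0,0],"gripper":0}])

```text
time_s: 8.72
eef_pos: [0.5538, 0.0521, 0.0247]
tcp_rot: [1.0, 0.009, -0.0, 0.001]
ft_force: [-0.8, -4.2, 0.8]
gripper_width: 0.0007
grip_force: 2.3
```

play_rows(deltas=[{"dp":[0,0.008,0],"turn":[0,0,0],"gripper":0},{"dp":[0,0.018,0],"turn":[0,0,0],"gripper":0},{"dp":[0,0.02,-0.025],"turn":[0,0,0],"gripper":0},{"dp":[0,0.02,-0.055],"turn":[0,0,0],"gripper":0},{"dp":[-0.015,0.01,-0.06],"turn":[0,0,0],"gripper":0},{"dp":[-0.035,-0.005,-0.06],"turn":[0,0,0],"gripper":0},{"dp":[-0.045,-0.02,-0.06],"turn":[0,0,0],"gripper":0},{"dp":[-0.045,-0.02,-0.06],"turn":[0,0,0],"gripper":0}])

```text
time_s: 9.72
eef_pos: [0.5079, 0.0725, 0.0845]
tcp_rot: [1.0, 0.01, -0.0, -0.0]
ft_force: [-0.1, -0.4, 0.2]
gripper_width: 0.0006
grip_force: 0.0
```

play_rows(deltas=[{"dp":[0,0,0.025],"turn":[0,0,0],"gripper":0},{"dp":[0,0,0.045],"turn":[0,0,0],"gripper":0},{"dp":[0,0,0.058],"turn":[0,0,0],"gripper":0},{"dp":[0,0,0.06],"turn":[0,0,0],"gripper":0},{"dp":[0,0,0.06],"turn":[0,0,0],"gripper":0}])

```text
time_s: 10.35
eef_pos: [0.509, 0.0718, 0.0251]
tcp_rot: [1.0, 0.009, 0.0, -0.0]
ft_force: [-0.3, 0.4, -0.5]
gripper_width: 0.0005
grip_force: 0.0
```

```bash
python3 look.py pics/c5.png
```

```text
(no output)
```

View pics/c5.png

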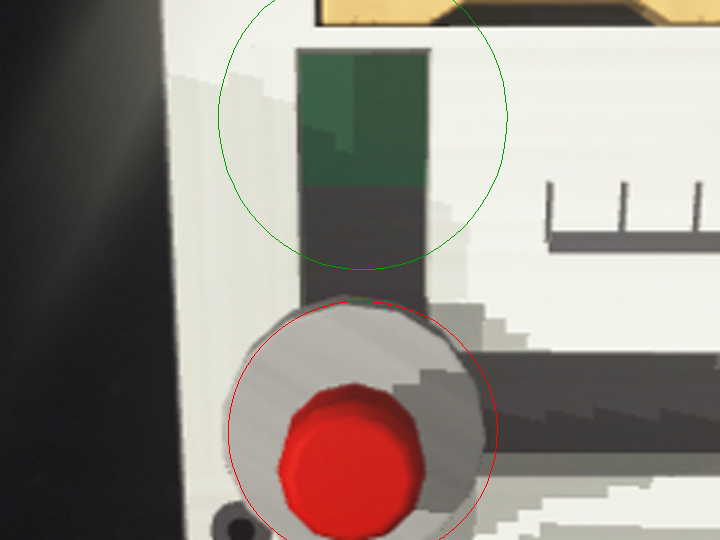

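The pin stands in the corner (disc centred near (355,420), on the red circle) and the fingers are clear of it. Now I'll push along the short leg.

play_rows(deltas=[{"dp":[0.006,0,0],"turn":[0,0,0],"gripper":0},{"dp":[0.011,0,0],"turn":[0,0,0],"gripper":0},{"dp":[0.014,0,0],"turn":[0,0,0],"gripper":0},{"dp":[0.017,0,0],"turn":[0,0,0],"gripper":0},{"dp":[0.02,0,0],"turn":[0,0,0],"gripper":0},{"dp":[0.023,0,0],"turn":[0,0,0],"gripper":0},{"dp":[0.025,0,0],"turn":[0,0,0],"gripper":0}])

```text
time_s: 11.28
eef_pos: [0.5335, 0.0722, 0.0245]
tcp_rot: [1.0, 0.009, -0.0, 0.0]
ft_force: [-1.8, -0.7, 1.1]
gripper_width: 0.0007
grip_force: 1.3
```

play_rows(deltas=[{"dp":[0.003,0,0],"turn":[0,0,0],"gripper":0},{"dp":[0.006,0,0],"turn":[0,0,0],"gripper":0},{"dp":[0.009,0,0],"turn":[0,0,0],"gripper":0},{"dp":[0.012,0,0],"turn":[0,0,0],"gripper":0},{"dp":[0.015,0,0],"turn":[0,0,0],"gripper":0},{"dp":[0.017,0,0],"turn":[0,0,0],"gripper":0},{"dp":[0.018,0,0],"turn":[0,0,0],"gripper":0},{"dp":[0.018,0,0],"turn":[0,0,0],"gripper":0}])

```text
time_s: 12.28
eef_pos: [0.5516, 0.0726, 0.0247]
tcp_rot: [1.0, 0.009, 0.0, -0.0]
ft_force: [-0.1, -0.6, -0.3]
gripper_width: 0.0006
grip_force: 0.2
```

```bash
python3 look.py pics/c6.png
```

```text
(no output)
```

View pics/c6.png

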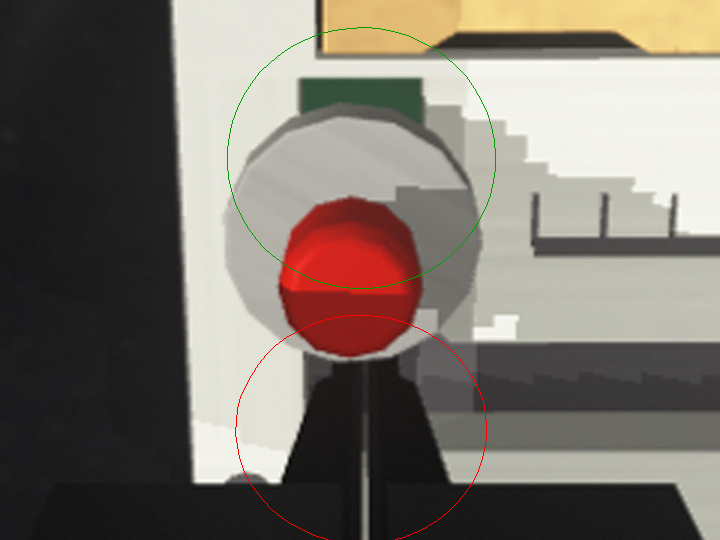

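The pin is moving cleanly. The disc's far edge (row ≈115) is about 12 mm short of the home circle (row 27).

play_rows(deltas=[{"dp":[0.003,0,0],"turn":[0,0,0],"gripper":0},{"dp":[0.006,0,0],"turn":[0,0,0],"gripper":0},{"dp":[0.008,0,0],"turn":[0,0,0],"gripper":0},{"dp":[0.009,0,0],"turn":[0,0,0],"gripper":0},{"dp":[0.01,0,0],"turn":[0,0,0],"gripper":0},{"dp":[0.01,0,0],"turn":[0,0,0],"gripper":0}])

```text
time_s: 13.08
eef_pos: [0.5615, 0.0728, 0.0247]
tcp_rot: [1.0, 0.009, 0.0, 0.0]
ft_force: [-0.1, 0.9, 0.3]
gripper_width: 0.0005
grip_force: 0.6
```

play_rows(deltas=[{"dp":[0.0007,0,0],"turn":[0,0,0],"gripper":0},{"dp":[0.0013,0,0],"turn":[0,0,0],"gripper":0},{"dp":[0.0013,0,0],"turn":[0,0,0],"gripper":0}])

```text
time_s: 13.45
eef_pos: [0.5627, 0.0728, 0.0246]
tcp_rot: [1.0, 0.009, 0.0, -0.0]
ft_force: [-2.0, 0.6, 0.6]
gripper_width: 0.0003
grip_force: 0.7
```

play_rows(deltas=[{"dp":[0.0007,0,0],"turn":[0,0,0],"gripper":0},{"dp":[0.0013,0,0],"turn":[0,0,0],"gripper":0},{"dp":[0.0013,0,0],"turn":[0,0,0],"gripper":0}])

```text
time_s: 13.82
eef_pos: [0.5641, 0.0728, 0.0247]
tcp_rot: [1.0, 0.009, 0.0, -0.0]
ft_force: [-1.5, -0.6, 1.5]
gripper_width: 0.0006
grip_force: 0.7
```

play_rows(deltas=[{"dp":[0.0007,0,0],"turn":[0,0,0],"gripper":0},{"dp":[0.0013,0,0],"turn":[0,0,0],"gripper":0},{"dp":[0.0013,0,0],"turn":[0,0,0],"gripper":0}])

```text
time_s: 14.2
eef_pos: [0.5654, 0.0729, 0.0247]
tcp_rot: [1.0, 0.009, 0.0, 0.0]
ft_force: [-0.8, 0.2, 0.7]
gripper_width: 0.0005
grip_force: 0.7
```

```bash
python3 look.py pics/c7.png
```

```text
(no output)
```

View pics/c7.png

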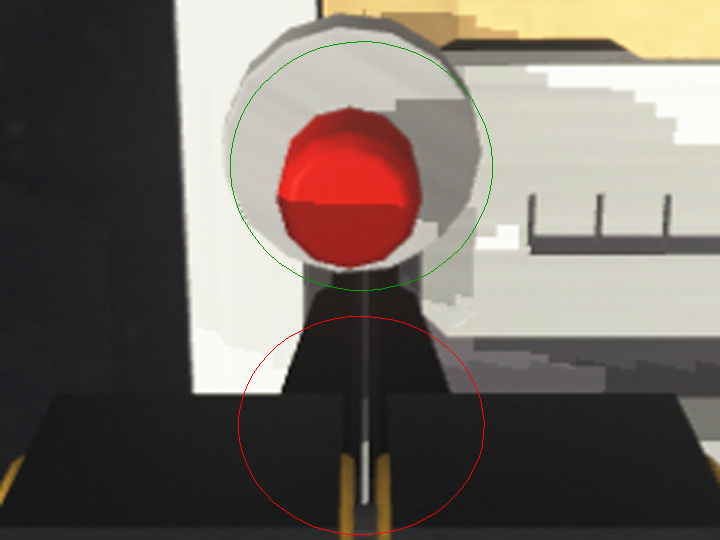

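The disc (far edge row ≈22) now lies about 2 mm past the home circle (row 42). I'll feel for the end wall.

play_rows(deltas=[{"dp":[0.0006,0,0],"turn":[0,0,0],"gripper":0},{"dp":[0.001,0,0],"turn":[0,0,0],"gripper":0},{"dp":[0.001,0,0],"turn":[0,0,0],"gripper":0}])

```text
time_s: 14.62
eef_pos: [0.5657, 0.0729, 0.0246]
tcp_rot: [1.0, 0.009, -0.001, 0.0]
ft_force: [-4.9, 0.3, 3.1]
gripper_width: 0.0005
grip_force: 2.6
```

The end wall is felt (about 5 N), so the pin is home. I'll back off and lift.

play_rows(deltas=[{"dp":[-0.005,0,0],"turn":[0,0,0],"gripper":0},{"dp":[-0.018,0,0],"turn":[0,0,0],"gripper":0},{"dp":[-0.03,0,0],"turn":[0,0,0],"gripper":0},{"dp":[-0.035,0,-0.02],"turn":[0,0,0],"gripper":0},{"dp":[-0.035,0,-0.06],"turn":[0,0,0],"gripper":0},{"dp":[-0.035,0,-0.1],"turn":[0,0,0],"gripper":0},{"dp":[-0.035,0,-0.12],"turn":[0,0,0],"gripper":0},{"dp":[-0.035,0,-0.12],"turn":[0,0,0],"gripper":0}])

```text
time_s: 15.62
eef_pos: [0.5321, 0.0723, 0.1461]
tcp_rot: [1.0, 0.009, 0.002, -0.0]
ft_force: [0.1, -0.1, -0.3]
gripper_width: -0.0
grip_force: 0.0
```

```bash
python3 - <<'E'
from plant import ctrl
from h import *
w=ctrl.snapshot("wrist")
for q,z in(("pin",.036),("jar_red",.0275),("vial_blue",.022),("vial_black",.022),("specimen",.0185)):
    for d in ctrl.trace(q,w): print(q,round(d["p"],2),ray(w,d["box"][:2],z)[:2])
print(ctrl.observe()["ft_force"],ctrl.observe()["eef_pos"])
E
```

```text
pin 0.91 [0.59617713 0.07344504]
pin 0.71 [ 0.58240181 -0.07872183]
pin 0.56 [ 0.49395188 -0.07569058]
jar_red 0.91 [0.66140599 0.03448149]
jar_red 0.29 [0.59540952 0.07515444]
vial_blue 0.95 [0.66556011 0.08145577]
vial_blue 0.63 [0.59568219 0.07357791]
vial_black 0.73 [ 0.66688321 -0.00743153]
specimen 0.56 [0.61238027 0.0467139 ]
[-0.34922886 -0.23988281 -0.26037108] [0.5302432  0.07219135 0.1427063 ]
```

```bash
python3 -c "
from plant import ctrl;print(ctrl.close_job())"
```

```text
the job is handed in; nothing more can be done
None
```

I pushed the locking pin round the corner to the end wall of the short leg (about 5 N felt there). The last wrist picture put it about 3 mm from my estimate of `slot_end`, within the 5 mm limit. The jar and vials stood where they were and I saw no sign the test bar had moved. I handed the job in shortly after 15.6 s; it returned no verdict.

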